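Lock the grinding cup onto the grinder

TASK

Put the grinding cup on the grinder: set its foot in the socket, feel for the two slots with a light touch, press the cup down against the spring and twist it clockwise about a quarter turn to the stop so that it springs up and clicks locked, then let go. Do not force the cup against the grinder, and leave the cakes and the jar where they are.

Things in the scene. Friction and masses are not known exactly. Their poses are not given: they have to be found in the camera images.
- cup_grip (a point): Middle of the grip bar of the loose grinding cup (0.25 kg, 120 mm tall, upright on its foot), on its axis, 102 mm above the foot's underside. The bar is a black upright fin 52 mm long (point x), 18 mm thick (y), 42 mm tall, on the cup's flat top, which lies 24 mm below this point. The grey body below is 64 mm across. The cup is the same after a half turn. z up
- cup_foot (a point): Centre of the underside of the cup's steel foot; axes as cup_grip. The foot is 48 mm across, bevelled below, bare up to 28 mm where the grey body starts. Two steel lugs stick out along +x and -x (under the ends of the grip bar) to 33 mm from the axis, each 8 mm wide, 5 mm tall, 6 to 11 mm above the underside
- base: White round motor base of the grinder, fixed to the counter, 128 mm across, 70 mm high, origin on its axis at counter level, a black switch on its -x side. On top sits the bright metal bayonet socket ring, 84 mm across. Anything over 60 N between cup and grinder counts as forcing it
- base_rim (a point): Centre of the socket's open top, 102 mm above the counter; axes of the base. Bore 51 mm. Two lug slots 16 mm wide open in the rim on opposite sides, along +x and -x when new, but the ring has worked round counter-clockwise (from above) by an unknown 0.2 to 1.3 rad: feel or look. Lugs enter within about 0.1 rad of the slots; beside them they rest on the rim, the foot's underside 6 mm below it
- base_spring (a point): Where the underside of the foot meets the spring plate, 88 mm above the counter, lugs then still in the slots. The plate takes 6 N to start and 0.7 N per mm. Pressed 8 to 12 mm (12 to 14 N; 12 mm is the hard bottom) the lugs are below the lips and the cup can turn clockwise seen from above, only that way
- base_locked (a point): Where the underside of the foot stands when locked, 84 mm above the counter. Kept pressed, the cup turns to a hard stop about 1.4 rad from the middle of the slots; from about 1.2 rad the lugs are under pockets. When the pressure is eased there the spring lifts the cup to this height with a click, and it can neither turn nor lift out
- cake0: bystander: oval cake in a foil tin, 78 x 42 x 26 mm, origin under its centre
- cake1: bystander: another such cake
- jar: bystander: small glass jar with a steel cap, 48 mm across, 60 mm tall, origin under its centre
Not all that is in view belongs to the job. There is more than one size of the part that bears cup_grip; the job needs the middle-sized.

How it is judged:
By the outcome, as a careful person would: the job done as asked, in the order asked, and still so for the second after the job is handed in, with the robot touching nothing.
It also fails if it takes over 72 s, if anything falls off the work surface, if the arm or the gripper's body presses on something with over 40 N, if the wrist force passes 120 N, or if a joint passes its speed limit or range.

ROBOT

A 6-joint arm with a two-finger parallel gripper is mounted at the origin on the work surface. World frame = base frame: x ahead of the robot, y to its left, z up, the work surface at z = 0. Lengths are in m, angles in rad, forces in N, time in s.
With the tool pointing down it reaches from about 0.425 to 0.95 m from the base axis. Payload 3.5 kg.
Tool frame: the origin (TCP) lies at the very end of the fingers, on their centre line; the grasp point (between the pads) lies 19 mm behind it; z points along the fingers, y is the direction in which the jaws open and shut (so a half turn about z gives the same grasp; the last joint's range is limited). The gripper opens to 85 mm and grips with 20 to 120 N. Pads are 22 mm wide; open, the fingers measure 114 mm over their backs; the gripper's body (76 mm by 85 mm) begins 54 mm behind the grasp point. The pads swing forward as they close: fully open they stand 13 mm farther back than shut.
Start: joints at [1.107, 0.286, 1.577, -0, 1.279, -0.15], TCP at [0.208, 0.642, 0.231] pointing down, gripper open.
Joint ranges: [-2.77, 2.77], [-0.9, 2.22], [0.21, 2.48], [-1.53, 4.67], [0.24, 2.81], [-2.84, 2.84]. Speed limits (rad/s): [2.79, 2.79, 3.14, 3.14, 3.14, 3.14].

INTERFACE

Orientations are given as a unit quaternion [x, y, z, w].
In Python, from plant import ctrl, eyes, ticket gives the robot as it stands.
- The arm moves only by the tool send_rows, never from a script. Its arguments are lists of equal length, an entry for each row: "translation": the shift along the tool's x, y, z in units of 30 mm (1.0 is 30 mm), a list of three; "rotation": the turn, a rotation vector about the tool's x, y, z in units of 5 degrees (1.0 is 5 degrees), a list of three; "grip": the finger opening in mm, from 0 to 85.4. A call has 1 to 5 rows; each row shifts and turns the commanded pose from where the row before left it, along the tool's axes as they then stand; what a row does not reach is not made up. A row lasts 1/8 s, in which the tool goes at most 62.5 mm and 10.7 degrees, less where a joint would pass 70% of its speed; a pose out of reach is approached as far as the arm can. A call is refused whole if a number of a shift passes 1 or a number of a turn 1, either way. A call with a gripper value outside its range is refused whole. The fingers move at their own pace and stop on an object; "squeeze" is the grip in N (left out, the last holds). Time passes only in rows, so rows that do not move let the fingers close. It gives the time, the measured TCP pose, the force and the opening at its end, in the units of the state.
- ctrl.get_state(): the state, without advancing time (a new reading comes with each control period).
- eyes.read_camera(name): name is "side" or "top"; returns a dict with "image" (400x640x3 uint8, blue, green, red), "mtx" (3x3 intrinsics, pixels), "xyz" and "orientation" of the camera in the world. Camera axes: x right, y down, z forward; pixel columns grow to the right and rows downward; lengths in m; the calibration is good to about 2 mm. A picture is of the moment at which its call begins. There is no depth.
- ticket.sign_off(): hands the job in, once; it reports no verdict.
The state is a dict: "time": time; "qpos": joint angles; "dq": joint speeds; "joint_efforts": joint torques, N m; "eef_pos": TCP position; "tcp_rot": TCP orientation; "contact_force": force on the tool from outside, world axes, zero at the start; "wrist_torque": the same for the moment, N m; "opening": opening from 0.0 (shut) to 1.0 (fully open).
Only numpy, scipy, OpenCV 4.12 (cv2) and the standard library are available. Lean on these libraries where they do the work, as an engineer would, in place of code of your own. Each camera call takes 0.05 s, during which the arm holds its last target. There are 200 camera calls.

## Working session

There is one attempt and no reset: what is moved stays moved. The work goes in short steps, Python scripts to look and compute and a tool call to move; the robot and the scene stay as the last step left them, time stands still between calls to the robot, and variables do not carry over. Pictures are saved under pics/ and viewed, about 8 in all and at most 12, crops included, and the job is handed in when it is done.

Besides the shell and the picture viewer there is one more tool, called after ">>>" in YAML: its name, and indented under it one key for each argument. send_rows: Moves the arm, as the interface text tells. Its arguments: {"type":"object","properties":{"translation":{"type":"array"},"rotation":{"type":"array"},"grip":{"type":"array"},"squeeze":{"type":"number"}},"required":["translation","rotation","grip"]}

```bash
mkdir -p pics; ls; cat > h.py <<'E'
import numpy as np, cv2
from scipy.spatial.transform import Rotation as R
from plant import ctrl, eyes, ticket
def cam(n):
    d=eyes.read_camera(n); return d
def ray(d,u,v):
    r=R.from_quat(d["orientation"]).as_matrix()@np.linalg.solve(np.array(d["mtx"]),[u,v,1.]); return np.array(d["xyz"]),r/np.linalg.norm(r)
def onz(d,u,v,z):
    o,r=ray(d,u,v); return o+r*(z-o[2])/r[2]
def tri(a,pa,b,pb):
    o,r=ray(a,*pa);p,s=ray(b,*pb)
    t=np.linalg.lstsq(np.c_[r,-s],p-o,rcond=None)[0]
    x,y=o+r*t[0],p+s*t[1]; return (x+y)/2,np.linalg.norm(x-y)
def proj(d,P):
    c=R.from_quat(d["orientation"]).as_matrix().T@(np.array(P)-d["xyz"]); q=np.array(d["mtx"])@c; return q[:2]/q[2]
E
python3 - <<'E'
from h import *
import pickle
D={n:cam(n) for n in("side","top")}
pickle.dump(D,open("d0.pkl","wb"))
for n in D: cv2.imwrite(f"pics/{n}0.png",D[n]["image"]); print(n,D[n]["xyz"],D[n]["orientation"],D[n]["mtx"])
s=ctrl.get_state();print(s)
E
```

```text
pics
side [ 0.24731939 -0.50632875  0.46550312] [ 0.82425763 -0.24066334  0.13527637 -0.49434888] [[428.29593896   0.         321.13902345]
 [  0.         428.29593896 196.5162327 ]
 [  0.           0.           1.        ]]
top [0.50974161 0.10075694 1.18674033] [-0.69730763  0.71602888 -0.02701031  0.01830717] [[516.02738473   0.         316.17143019]
 [  0.         516.02738473 200.69740185]
 [  0.           0.           1.        ]]
{'time': 0.1, 'qpos': array([ 1.10700916e+00,  2.87090964e-01,  1.57804638e+00,  2.10088894e-05,
        1.27857889e+00, -1.50005256e-01]), 'dq': array([ 0.00059351, -0.00336423, -0.0028392 , -0.00013012, -0.00081156,
       -0.00100308]), 'joint_efforts': array([ 1.67885384e-03, -4.07295907e+01, -2.93699223e+01, -1.05430379e-04,
        3.43066429e-03,  3.53285252e-06]), 'eef_pos': array([0.20804587, 0.64151413, 0.23006769]), 'tcp_rot': array([ 1.56251021e-01,  9.87716807e-01, -1.00913700e-03, -3.30353023e-04]), 'contact_force': array([ 0.12437036, -0.12495534, -0.35851178]), 'wrist_torque': array([ 0.03446487,  0.04193121, -0.00394553]), 'opening': 1.0006933789402095}
```

View pics/side0.png

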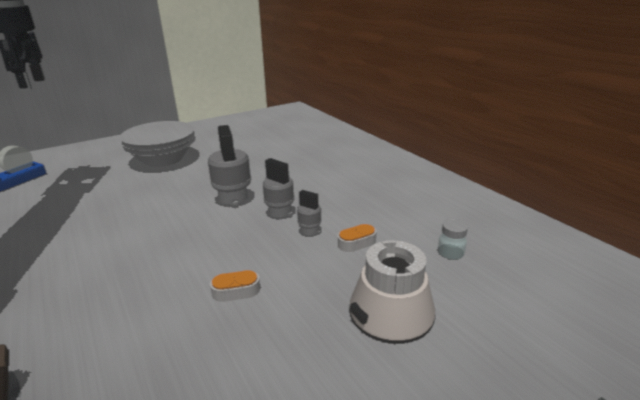

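View pics/top0.png

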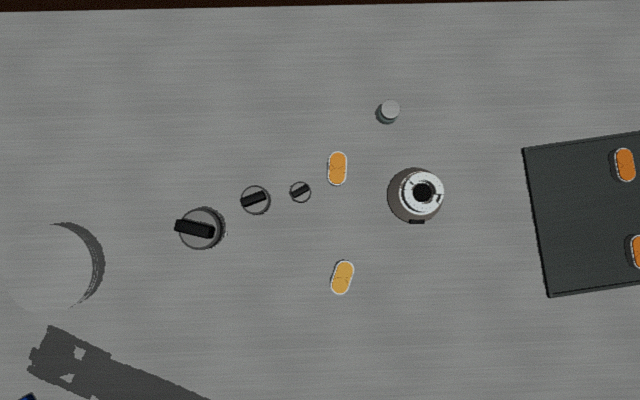

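The three cups stand in a row and the middle one is at top (255,199), side (278,187). The base is at top (420,193), side (395,290). I'll enlarge those.

```bash
python3 - <<'E'
from h import *
import pickle
D=pickle.load(open("d0.pkl","rb"))
def crop(n,u,v,w,h,):
    im=cv2.resize(D[n]["image"][v:v+h,u:u+w],(400,300),interpolation=cv2.INTER_CUBIC)
    s=400/w
    for k in range(0,w,10): cv2.line(im,(int(k*s),0),(int(k*s),6),(0,0,255),1); 
    for k in range(0,h,10): cv2.line(im,(0,int(k*s)),(6,int(k*s)),(0,0,255),1)
    return im
m=np.vstack([np.hstack([crop("top",235,180,48,36),crop("top",376,160,80,60)]),np.hstack([crop("side",240,150,80,60),crop("side",340,235,112,84)])])
cv2.imwrite("pics/m1.png",m)
E
```

```text
(no output)
```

View pics/m1.png

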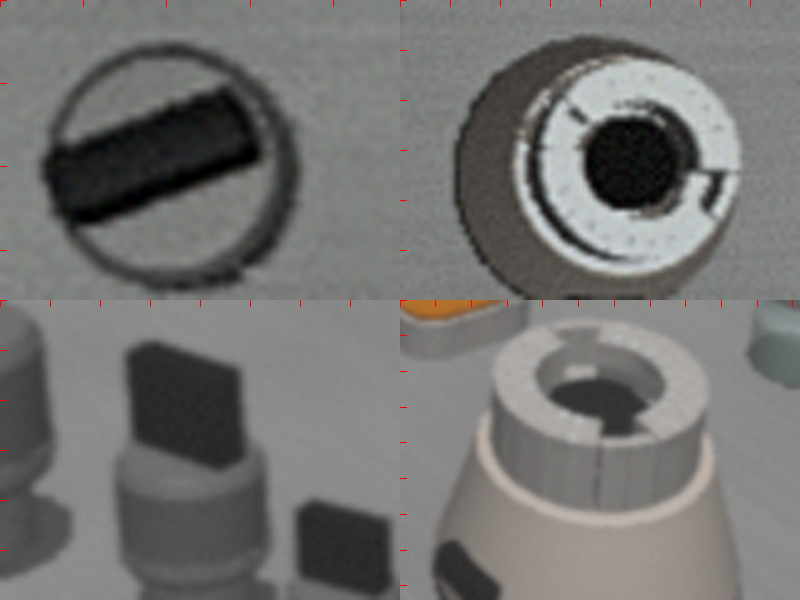

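```bash
cat >> h.py <<'E'
def rect(d,c,half,n):
    g=np.linspace(-half,half,n); X,Y=np.meshgrid(g,g)  # image: up=+x, left=+y
    P=np.stack([c[0]-Y,c[1]-X,np.full_like(X,c[2])],-1)
    q=(P-d["xyz"])@R.from_quat(d["orientation"]).as_matrix()@np.array(d["mtx"]).T
    q=(q[...,:2]/q[...,2:]).astype(np.float32)
    return cv2.remap(d["image"],q[...,0],q[...,1],cv2.INTER_CUBIC)
E
python3 - <<'E'
from h import *
import pickle
D=pickle.load(open("d0.pkl","rb"));t,s=D["top"],D["side"]
g,e=tri(t,(253,198.4),s,(277.6,161.6)); print("bar top",g,e)
b,e2=tri(t,(424.2,192),s,(396.3,258.8)); print("rim",b,e2)
b[2]=.102; g[2]=.12
def circ(im,rs,half):
    n=im.shape[0]
    for r in rs: cv2.circle(im,(n//2,n//2),int(r/half*n/2),(0,0,255),1)
    for a in range(0,360,30):
        u=np.array([-np.sin(np.radians(a)),-np.cos(np.radians(a))]); p=n/2+u*n/2*.93;q=n/2+u*n/2
        cv2.line(im,tuple(p.astype(int)),tuple(q.astype(int)),(0,255,255) if a else (0,255,0),2)
    return im
m=np.vstack([np.hstack([circ(rect(d,b,.05,300),(.042,.0255),.05) for d in (t,s)]),np.hstack([circ(rect(d,g,.05,300),(),.05) for d in (t,s)])])
cv2.imwrite("pics/m2.png",m)
E
```

```text
bar top [0.58796002 0.21663409 0.1187283 ] 0.0036449135347867536
rim [ 0.59243942 -0.14340278  0.09922204] 0.0014474354618559512
```

View pics/m2.png

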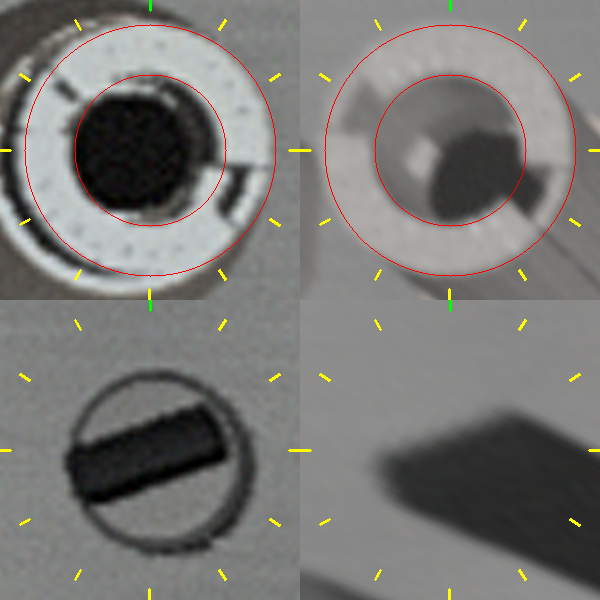

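The rim rectifies well in both views: centre about (0.592, -0.143), slots at about 65° from world +x. The cup's bar centre is about (0.587, 0.215), with its axis at about 108°. Next I'll plan the approach.

```bash
cat >> h.py <<'E'
def plan(xyz,yaw,n):
    """n equal rows to tool-down pose with tool x at yaw deg; prints rows in units"""
    s=ctrl.get_state(); p=np.array(s["eef_pos"]); M=R.from_quat(s["tcp_rot"]).as_matrix()
    y0=np.arctan2(M[1,0],M[0,0]); dy=(np.radians(yaw)-y0+np.pi)%(2*np.pi)-np.pi
    d=(np.array(xyz)-p)/n
    print("at",p.round(4),"yaw",np.degrees(y0).round(1),"tilt",np.degrees(M[:2,2]).round(2),"t",s["time"],"F",np.round(s["contact_force"],1),"T",np.round(s["wrist_torque"],2),"open",round(s["opening"]*85.4,1))
    for i in range(n):
        a=y0+dy*i/n
        print((np.array([np.cos(a)*d[0]+np.sin(a)*d[1],np.sin(a)*d[0]-np.cos(a)*d[1],-d[2]])/.03).round(2).tolist(),round(-np.degrees(dy)/n/5,2))
E
python3 -c "
from h import *
plan((.587,.2155,.23),108,20)"
```

```text
at [0.208  0.6415 0.2301] yaw 162.0 tilt [-0.06 -0.11] t 0.1 F [ 0.1 -0.1 -0.4] T [ 0.03  0.04 -0.  ] open 85.5
[-0.82, -0.48, 0.0] 0.54
[-0.84, -0.44, 0.0] 0.54
[-0.86, -0.4, 0.0] 0.54
[-0.88, -0.36, 0.0] 0.54
[-0.9, -0.32, 0.0] 0.54
[-0.91, -0.28, 0.0] 0.54
[-0.92, -0.23, 0.0] 0.54
[-0.93, -0.19, 0.0] 0.54
[-0.94, -0.14, 0.0] 0.54
[-0.94, -0.1, 0.0] 0.54
[-0.95, -0.06, 0.0] 0.54
[-0.95, -0.01, 0.0] 0.54
[-0.95, 0.03, 0.0] 0.54
[-0.95, 0.08, 0.0] 0.54
[-0.94, 0.12, 0.0] 0.54
[-0.94, 0.17, 0.0] 0.54
[-0.93, 0.21, 0.0] 0.54
[-0.92, 0.25, 0.0] 0.54
[-0.9, 0.3, 0.0] 0.54
[-0.89, 0.34, 0.0] 0.54
```

>>> send_rows:
  translation:
    - [-0.82, -0.48, 0]
    - [-0.84, -0.44, 0]
    - [-0.86, -0.4, 0]
    - [-0.88, -0.36, 0]
    - [-0.9, -0.32, 0]
  rotation:
    - [0, 0, 0.54]
    - [0, 0, 0.54]
    - [0, 0, 0.54]
    - [0, 0, 0.54]
    - [0, 0, 0.54]
  grip: [60, 60, 60, 60, 60]
  squeeze: 60

```text
time: 0.72
eef_pos: [0.3035, 0.5345, 0.2307]
tcp_rot: [0.272, 0.962, -0.001, -0.0]
contact_force: [0.2, 0.1, 0.5]
opening: 0.702
```

>>> send_rows:
  translation:
    - [-0.91, -0.28, 0]
    - [-0.92, -0.23, 0]
    - [-0.93, -0.19, 0]
    - [-0.94, -0.14, 0]
    - [-0.94, -0.1, 0]
  rotation:
    - [0, 0, 0.54]
    - [0, 0, 0.54]
    - [0, 0, 0.54]
    - [0, 0, 0.54]
    - [0, 0, 0.54]
  grip: [60, 60, 60, 60, 60]

```text
time: 1.35
eef_pos: [0.398, 0.4282, 0.2307]
tcp_rot: [0.383, 0.924, -0.0, -0.0]
contact_force: [0.0, 1.1, 0.0]
opening: 0.706
```

>>> send_rows:
  translation:
    - [-0.95, -0.06, 0]
    - [-0.95, -0.01, 0]
    - [-0.95, 0.03, 0]
    - [-0.95, 0.08, 0]
    - [-0.94, 0.12, 0]
  rotation:
    - [0, 0, 0.54]
    - [0, 0, 0.54]
    - [0, 0, 0.54]
    - [0, 0, 0.54]
    - [0, 0, 0.54]
  grip: [60, 60, 60, 60, 60]

```text
time: 1.98
eef_pos: [0.4926, 0.3216, 0.2307]
tcp_rot: [0.489, 0.872, -0.0, -0.0]
contact_force: [-0.1, 0.2, 0.5]
opening: 0.701
```

>>> send_rows:
  translation:
    - [-0.94, 0.17, 0]
    - [-0.93, 0.21, 0]
    - [-0.92, 0.25, 0]
    - [-0.9, 0.3, 0]
    - [-0.89, 0.34, 0]
  rotation:
    - [0, 0, 0.54]
    - [0, 0, 0.54]
    - [0, 0, 0.54]
    - [0, 0, 0.54]
    - [0, 0, 0.54]
  grip: [60, 60, 60, 60, 60]

```text
time: 2.6
eef_pos: [0.5875, 0.2148, 0.2306]
tcp_rot: [0.588, 0.809, -0.0, -0.0]
contact_force: [-0.1, -0.1, 0.4]
opening: 0.702
```

```bash
python3 -c "
from h import *
plan((.587,.2155,.086),108,6)"
```

```text
at [0.5875 0.2148 0.2306] yaw 107.9 tilt [-0.07 -0.01] t 2.6 F [-0.1 -0.1  0.4] T [-0.01  0.03 -0.04] open 59.9
[0.0, -0.0, 0.8] -0.0
[0.0, -0.0, 0.8] -0.0
[0.0, -0.0, 0.8] -0.0
[0.0, -0.0, 0.8] -0.0
[0.0, -0.0, 0.8] -0.0
[0.0, -0.0, 0.8] -0.0
```

>>> send_rows:
  translation:
    - [0, 0, 0.8]
    - [0, 0, 0.8]
    - [0, 0, 0.8]
    - [0, 0, 0.5]
    - [0, 0, 0]
  rotation:
    - [0, 0, 0]
    - [0, 0, 0]
    - [0, 0, 0]
    - [0, 0, 0]
    - [0, 0, 0]
  grip: [60, 60, 60, 60, 60]

```text
time: 3.22
eef_pos: [0.5862, 0.2155, 0.1426]
tcp_rot: [0.588, 0.809, -0.001, -0.001]
contact_force: [-0.6, 0.7, 0.0]
opening: 0.704
```

```bash
python3 - <<'E'
from h import *
s,t=cam("side"),cam("top")
p=ctrl.get_state()["eef_pos"];print(p,proj(s,p),proj(s,p+[0,0,-.02]))
a=cv2.resize(s["image"][100:220,230:330],(500,600),interpolation=cv2.INTER_CUBIC)
cv2.imwrite("pics/s2.png",a)
E
```

```text
[0.58772376 0.21577324 0.14502113] [275.93501305 149.68126929] [276.58279341 158.96424326]
```

View pics/s2.png

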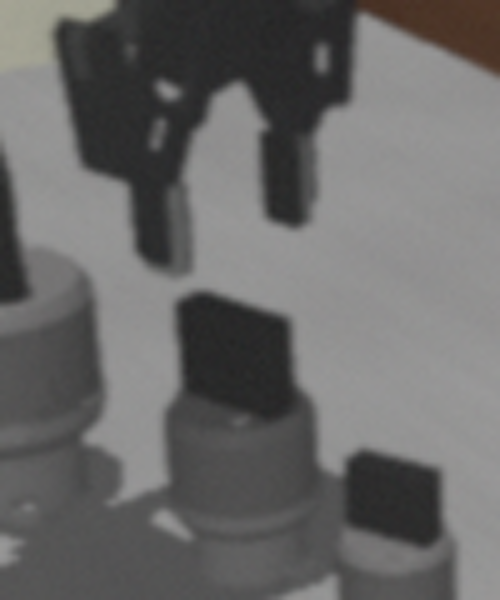

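The fingers straddle the bar. The midpoint between the tips is at side (275,150), and projected down it meets the bar top at (277,161). Descend and grip.

>>> send_rows:
  translation:
    - [0, 0, 0.5]
    - [0, 0, 0.5]
    - [0, 0, 0.5]
    - [0, 0, 0.4]
    - [0, 0, 0]
  rotation:
    - [0, 0, 0]
    - [0, 0, 0]
    - [0, 0, 0]
    - [0, 0, 0]
    - [0, 0, 0]
  grip: [60, 60, 60, 60, 50]

```text
time: 3.95
eef_pos: [0.5862, 0.2155, 0.0854]
tcp_rot: [0.588, 0.809, -0.001, -0.001]
contact_force: [-0.2, -0.5, 0.5]
opening: 0.586
```

>>> send_rows:
  translation:
    - [0, 0, 0]
    - [0, 0, 0]
    - [0, 0, 0]
    - [0, 0, 0]
    - [0, 0, 0]
  rotation:
    - [0, 0, 0]
    - [0, 0, 0]
    - [0, 0, 0]
    - [0, 0, 0]
    - [0, 0, 0]
  grip: [30, 10, 5, 5, 5]
  squeeze: 60

```text
time: 4.58
eef_pos: [0.588, 0.2158, 0.0883]
tcp_rot: [0.588, 0.809, 0.001, 0.001]
contact_force: [0.2, 0.1, 3.4]
opening: 0.201
```

```bash
python3 -c "
from h import *
plan((.587,.2155,.24),107.9,6)"
```

```text
at [0.588  0.2158 0.0883] yaw 108.0 tilt [0.11 0.02] t 4.575 F [0.2 0.1 3.4] T [-0.02 -0.06 -0.01] open 17.2
[0.0, -0.01, -0.84] 0.0
[0.0, -0.01, -0.84] 0.0
[0.0, -0.01, -0.84] 0.0
[0.0, -0.01, -0.84] 0.0
[0.0, -0.01, -0.84] 0.0
[0.0, -0.01, -0.84] 0.0
```

>>> send_rows:
  translation:
    - [0, 0, -0.5]
    - [0, 0, -1]
    - [0, 0, -1]
    - [0, 0, -1]
    - [0, 0, -1]
  rotation:
    - [0, 0, 0]
    - [0, 0, 0]
    - [0, 0, 0]
    - [0, 0, 0]
    - [0, 0, 0]
  grip: [5, 5, 5, 5, 5]

```text
time: 5.2
eef_pos: [0.5864, 0.2155, 0.2227]
tcp_rot: [0.588, 0.809, -0.001, -0.001]
contact_force: [0.6, -0.4, -3.4]
opening: 0.203
```

```bash
python3 -c "
from h import *
plan((.5925,-.1435,.25),65,15)"
```

```text
at [0.5864 0.2155 0.2227] yaw 108.0 tilt [-0.12 -0.02] t 5.2 F [ 0.6 -0.4 -3.4] T [ 0.01 -0.06  0.04] open 17.3
[-0.76, -0.23, -0.06] 0.57
[-0.77, -0.2, -0.06] 0.57
[-0.78, -0.16, -0.06] 0.57
[-0.79, -0.12, -0.06] 0.57
[-0.79, -0.08, -0.06] 0.57
[-0.8, -0.04, -0.06] 0.57
[-0.8, 0.0, -0.06] 0.57
[-0.8, 0.04, -0.06] 0.57
[-0.79, 0.08, -0.06] 0.57
[-0.79, 0.12, -0.06] 0.57
[-0.78, 0.16, -0.06] 0.57
[-0.77, 0.2, -0.06] 0.57
[-0.76, 0.24, -0.06] 0.57
[-0.75, 0.28, -0.06] 0.57
[-0.73, 0.31, -0.06] 0.57
```

>>> send_rows:
  translation:
    - [-0.76, -0.23, -0.06]
    - [-0.77, -0.2, -0.06]
    - [-0.78, -0.16, -0.06]
    - [-0.79, -0.12, -0.06]
    - [-0.79, -0.08, -0.06]
  rotation:
    - [0, 0, 0.57]
    - [0, 0, 0.57]
    - [0, 0, 0.57]
    - [0, 0, 0.57]
    - [0, 0, 0.57]
  grip: [5, 5, 5, 5, 5]

```text
time: 5.82
eef_pos: [0.5881, 0.0956, 0.2309]
tcp_rot: [0.684, 0.729, -0.001, -0.001]
contact_force: [0.5, -0.0, -1.9]
opening: 0.203
```

>>> send_rows:
  translation:
    - [-0.8, -0.04, -0.06]
    - [-0.8, 0, -0.06]
    - [-0.8, 0.04, -0.06]
    - [-0.79, 0.08, -0.06]
    - [-0.79, 0.12, -0.06]
  rotation:
    - [0, 0, 0.57]
    - [0, 0, 0.57]
    - [0, 0, 0.57]
    - [0, 0, 0.57]
    - [0, 0, 0.57]
  grip: [5, 5, 5, 5, 5]

```text
time: 6.45
eef_pos: [0.5902, -0.0241, 0.2399]
tcp_rot: [0.769, 0.639, -0.001, -0.001]
contact_force: [0.4, -0.7, -1.3]
opening: 0.201
```

>>> send_rows:
  translation:
    - [-0.78, 0.16, -0.06]
    - [-0.77, 0.2, -0.06]
    - [-0.76, 0.24, -0.06]
    - [-0.75, 0.28, -0.06]
    - [-0.73, 0.31, -0.06]
  rotation:
    - [0, 0, 0.57]
    - [0, 0, 0.57]
    - [0, 0, 0.57]
    - [0, 0, 0.57]
    - [0, 0, 0.57]
  grip: [5, 5, 5, 5, 5]

```text
time: 7.08
eef_pos: [0.593, -0.1436, 0.2489]
tcp_rot: [0.843, 0.538, -0.0, -0.001]
contact_force: [-0.2, -0.5, -3.2]
opening: 0.2
```

>>> send_rows:
  translation:
    - [0, 0, 0.6]
    - [0, 0, 0.6]
    - [0, 0, 0]
  rotation:
    - [0, 0, 0]
    - [0, 0, 0]
    - [0, 0, 0]
  grip: [5, 5, 5]

```text
time: 7.45
eef_pos: [0.5917, -0.1415, 0.2094]
tcp_rot: [0.842, 0.54, -0.002, -0.003]
contact_force: [-0.6, 0.4, -1.5]
opening: 0.199
```

```bash
python3 - <<'E'
from h import *
import pickle
s=cam("side");pickle.dump(s,open("d3.pkl","wb"))
plan((.5925,-.1435,.196),65,4)
p=ctrl.get_state()["eef_pos"]
f=p-[0,0,.0875]
a=cv2.resize(s["image"][160:300,330:460],(557,600),interpolation=cv2.INTER_CUBIC);k=557/130
def mark(P,c):
    u=(proj(s,P)-[330,160])*k; cv2.circle(a,tuple(u.astype(int)),2,c,-1)
def ring(c,r,col):
    for t in np.linspace(0,2*np.pi,60): mark(c+[r*np.cos(t),r*np.sin(t),0],col)
ring(f+[0,0,.078],.032,(0,0,255)); ring(f+[0,0,.028],.024,(0,255,0)); ring(np.array([.5925,-.1435,.102]),.042,(255,0,0))
for q in(1,-1): mark(f+[0,0,.0085]+q*.033*np.array([np.cos(1.134),np.sin(1.134),0]),(0,255,255))
cv2.imwrite("pics/s3.png",a)
E
```

```text
at [ 0.5926 -0.1418  0.2111] yaw 65.3 tilt [-0.22  0.1 ] t 7.5 F [-0.  -0.3 -2.1] T [-0.07 -0.01 -0.05] open 17.2
[-0.01, 0.0, 0.13] 0.02
[-0.01, 0.0, 0.13] 0.02
[-0.01, 0.0, 0.13] 0.02
[-0.01, 0.0, 0.13] 0.02
```

View pics/s3.png

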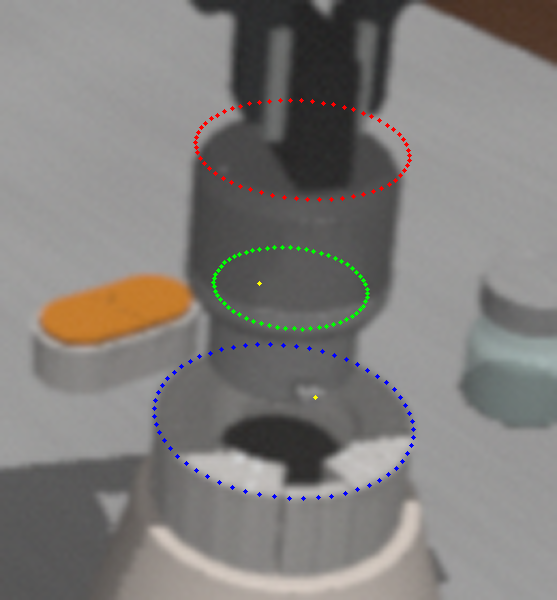

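>>> send_rows:
  translation:
    - [-0.05, 0, 0.0]
    - [0, 0, 0]
    - [0, 0, 0]
  rotation:
    - [0, 0, 0]
    - [0, 0, 0]
    - [0, 0, 0]
  grip: [5, 5, 5]

```text
time: 7.88
eef_pos: [0.5933, -0.1443, 0.214]
tcp_rot: [0.842, 0.539, 0.0, 0.0]
contact_force: [-0.4, 0.1, -1.5]
opening: 0.201
```

```bash
python3 - <<'E'
from h import *
import pickle
P=[];
for i in range(3):
    P.append(ctrl.get_state()["eef_pos"]); s=cam("side")
    P.append(ctrl.get_state()["eef_pos"]); t=cam("top")
pickle.dump((s,t),open("d4.pkl","wb"))
print(np.array(P).round(4)); plan((.5925,-.1435,.196),65,4)
p=np.mean(P,0); f=p-[0,0,.0875]
def draw(s,u0,v0,w,h,W):
    k=W/w;a=cv2.resize(s["image"][v0:v0+h,u0:u0+w],(W,int(h*k)),interpolation=cv2.INTER_CUBIC)
    def mark(P,c): cv2.circle(a,tuple(((proj(s,P)-[u0,v0])*k).astype(int)),1,c,-1)
    def ring(c,r,col):
        for t in np.linspace(0,2*np.pi,50): mark(c+[r*np.cos(t),r*np.sin(t),0],col)
    ring(f+[0,0,.05],.032,(0,0,255)); ring(f+[0,0,.02],.024,(0,255,0)); ring(np.array([.5925,-.1435,.102]),.042,(255,0,0))
    return a
A=draw(s,340,180,100,120,400);B=draw(t,380,150,80,96,400)
cv2.imwrite("pics/s4.png",np.hstack([A,B]))
E
```

```text
[[ 0.5933 -0.1443  0.214 ]
 [ 0.5932 -0.1443  0.2139]
 [ 0.5932 -0.1443  0.2138]
 [ 0.5931 -0.1443  0.2136]
 [ 0.5931 -0.1444  0.2135]
 [ 0.593  -0.1444  0.2135]]
at [ 0.593  -0.1443  0.2134] yaw 65.3 tilt [ 0. -0.] t 8.175 F [-0.7 -1.6 -1.4] T [-0.02 -0.04  0.  ] open 17.4
[0.0, -0.01, 0.14] 0.01
[0.0, -0.01, 0.14] 0.01
[0.0, -0.01, 0.14] 0.01
[0.0, -0.01, 0.14] 0.01
```

View pics/s4.png

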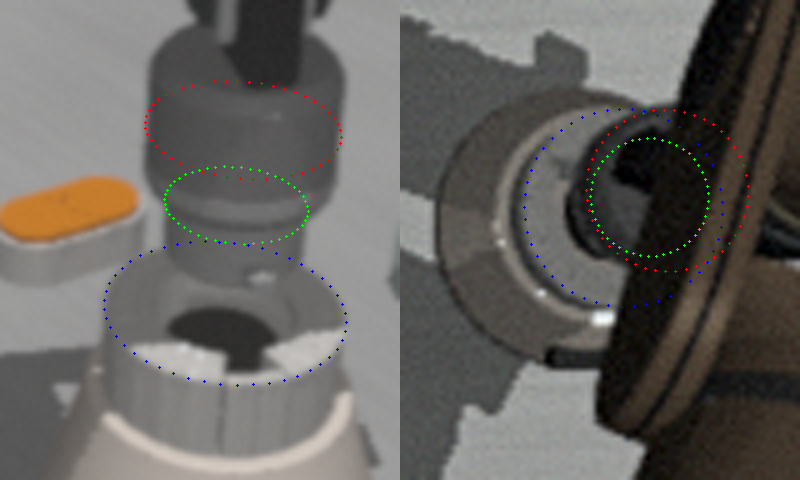

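The arm has settled and the cup now lines up with the socket in the side view (body 147–344, foot 165–301, ring fits). Descend gently.

>>> send_rows:
  translation:
    - [0.01, -0.02, 0.2]
    - [0, 0, 0.2]
    - [0, 0, 0.2]
    - [0, 0, 0.1]
    - [0, 0, 0]
  rotation:
    - [0, 0, 0]
    - [0, 0, 0]
    - [0, 0, 0]
    - [0, 0, 0]
    - [0, 0, 0]
  grip: [5, 5, 5, 5, 5]

```text
time: 8.8
eef_pos: [0.5924, -0.1437, 0.1918]
tcp_rot: [0.842, 0.539, -0.0, -0.0]
contact_force: [0.1, 0.2, -2.1]
opening: 0.204
```

>>> send_rows:
  translation:
    - [0, 0, 0.06]
    - [0, 0, 0.06]
    - [0, 0, 0.06]
    - [0, 0, 0]
    - [0, 0, 0]
  rotation:
    - [0, 0, 0]
    - [0, 0, 0]
    - [0, 0, 0]
    - [0, 0, 0]
    - [0, 0, 0]
  grip: [5, 5, 5, 5, 5]

```text
time: 9.43
eef_pos: [0.5925, -0.1439, 0.1869]
tcp_rot: [0.842, 0.539, -0.0, -0.0]
contact_force: [-0.8, -0.8, -2.2]
opening: 0.204
```

```bash
python3 -c "
from h import *
plan((.5925,-.1435,.1835),65,4)"
```

```text
at [ 0.5925 -0.1439  0.1869] yaw 65.3 tilt [-0.01 -0.  ] t 9.425 F [-0.8 -0.8 -2.2] T [-0.07  0.07 -0.03] open 17.4
[0.0, -0.0, 0.03] 0.01
[0.0, -0.0, 0.03] 0.01
[0.0, -0.0, 0.03] 0.01
[0.0, -0.0, 0.03] 0.01
```

Foot is about 2–3 mm into the bore with no force. Continue in small steps.

>>> send_rows:
  translation:
    - [0, 0, 0.05]
    - [0, 0, 0.05]
    - [0, 0, 0.05]
    - [0, 0, 0]
    - [0, 0, 0]
  rotation:
    - [0, 0, 0]
    - [0, 0, 0]
    - [0, 0, 0]
    - [0, 0, 0]
    - [0, 0, 0]
  grip: [5, 5, 5, 5, 5]

```text
time: 10.05
eef_pos: [0.5925, -0.1438, 0.1822]
tcp_rot: [0.842, 0.539, -0.0, -0.0]
contact_force: [-0.8, 0.0, -2.7]
opening: 0.2
```

```bash
python3 -c "
from h import *
plan((.5925,-.1435,.1775),65,4)"
```

```text
at [ 0.5925 -0.1438  0.1822] yaw 65.3 tilt [-0.02 -0.  ] t 10.05 F [-0.8  0.  -2.7] T [-0.11  0.12 -0.03] open 17.1
[0.0, -0.0, 0.04] 0.01
[0.0, -0.0, 0.04] 0.01
[0.0, -0.0, 0.04] 0.01
[0.0, -0.0, 0.04] 0.01
```

>>> send_rows:
  translation:
    - [0, 0, 0.05]
    - [0, 0, 0.05]
    - [0, 0, 0]
    - [0, 0, 0]
  rotation:
    - [0, 0, 0]
    - [0, 0, 0]
    - [0, 0, 0]
    - [0, 0, 0]
  grip: [5, 5, 5, 5]

```text
time: 10.55
eef_pos: [0.5925, -0.1438, 0.1792]
tcp_rot: [0.842, 0.539, -0.0, -0.0]
contact_force: [-0.8, -1.0, -2.4]
opening: 0.201
```

>>> send_rows:
  translation:
    - [0, 0, 0.05]
    - [0, 0, 0.05]
    - [0, 0, 0]
    - [0, 0, 0]
  rotation:
    - [0, 0, 0]
    - [0, 0, 0]
    - [0, 0, 0]
    - [0, 0, 0]
  grip: [5, 5, 5, 5]

```text
time: 11.05
eef_pos: [0.5926, -0.1439, 0.1764]
tcp_rot: [0.842, 0.539, -0.0, 0.0]
contact_force: [-1.0, -0.7, -2.1]
opening: 0.201
```

Lugs are in the slots: the foot is at about 0.089, 7 mm below the rim-rest height, with no contact force. Next, press on the spring.

>>> send_rows:
  translation:
    - [0, 0, 0.07]
    - [0, 0, 0.07]
    - [0, 0, 0.06]
    - [0, 0, 0]
    - [0, 0, 0]
  rotation:
    - [0, 0, 0]
    - [0, 0, 0]
    - [0, 0, 0]
    - [0, 0, 0]
    - [0, 0, 0]
  grip: [5, 5, 5, 5, 5]

```text
time: 11.68
eef_pos: [0.5928, -0.1439, 0.1726]
tcp_rot: [0.842, 0.539, 0.0, 0.0]
contact_force: [-3.9, 0.7, 6.0]
opening: 0.206
```

>>> send_rows:
  translation:
    - [0, 0, 0.07]
    - [0, 0, 0.06]
    - [0, 0, 0.03]
    - [0, 0, 0]
    - [0, 0, 0]
  rotation:
    - [0, 0, 0]
    - [0, 0, 0]
    - [0, 0, 0]
    - [0, 0, 0]
    - [0, 0, 0]
  grip: [5, 5, 5, 5, 5]

```text
time: 12.3
eef_pos: [0.5929, -0.144, 0.1689]
tcp_rot: [0.842, 0.539, 0.0, 0.0]
contact_force: [-5.7, 1.0, 9.7]
opening: 0.202
```

>>> send_rows:
  translation:
    - [-0.01, -0.03, 0.05]
    - [0, 0, 0.05]
    - [0, 0, 0]
    - [0, 0, 0]
  rotation:
    - [0, 0, 0]
    - [0, 0, 0]
    - [0, 0, 0]
    - [0, 0, 0]
  grip: [5, 5, 5, 5]

```text
time: 12.8
eef_pos: [0.5927, -0.144, 0.1665]
tcp_rot: [0.842, 0.539, 0.001, 0.001]
contact_force: [-5.5, 1.0, 10.3]
opening: 0.203
```

```bash
python3 -c "
from h import *
plan((.5925,-.1435,.1655),65,1)"
```

```text
at [ 0.5927 -0.144   0.1665] yaw 65.3 tilt [ 0.14 -0.04] t 12.8 F [-5.5  1.  10.3] T [ 0.27  1.13 -0.01] open 17.3
[0.01, -0.01, 0.03] 0.05
```

>>> send_rows:
  translation:
    - [-0.01, -0.03, 0.02]
    - [0, 0, 0]
    - [0, 0, 0]
    - [0, 0, 0]
    - [0, 0, 0]
  rotation:
    - [0, 0, 0]
    - [0, 0, 0]
    - [0, 0, 0.4]
    - [0, 0, 0.5]
    - [0, 0, 0.5]
  grip: [5, 5, 5, 5, 5]

```text
time: 13.42
eef_pos: [0.5923, -0.1439, 0.1662]
tcp_rot: [0.874, 0.487, 0.001, 0.002]
contact_force: [-4.0, 0.4, 11.0]
opening: 0.203
```

```bash
python3 -c "
from h import *
plan((.5925,-.1435,.1655),65,1)"
```

```text
at [ 0.5923 -0.1439  0.1662] yaw 58.2 tilt [ 0.23 -0.07] t 13.425 F [-4.   0.4 11. ] T [0.25 0.91 0.11] open 17.3
[0.02, -0.0, 0.02] -1.35
```

>>> send_rows:
  translation:
    - [0, -0.01, 0]
    - [0, 0, 0]
    - [0, 0, 0]
    - [0, 0, 0]
    - [0, 0, 0]
  rotation:
    - [0, 0, 0.6]
    - [0, 0, 0.6]
    - [0, 0, 0.6]
    - [0, 0, 0.6]
    - [0, 0, 0.6]
  grip: [5, 5, 5, 5, 5]

```text
time: 14.05
eef_pos: [0.5918, -0.1436, 0.1661]
tcp_rot: [0.93, 0.368, 0.001, 0.001]
contact_force: [-4.5, 1.2, 10.3]
opening: 0.203
```

```bash
python3 -c "
from h import *
plan((.5925,-.1435,.1655),65,1)"
```

```text
at [ 0.5918 -0.1436  0.1661] yaw 43.2 tilt [ 0.19 -0.05] t 14.05 F [-4.5  1.2 10.3] T [0.29 1.05 0.11] open 17.3
[0.02, 0.01, 0.02] -4.36
```

>>> send_rows:
  translation:
    - [0, 0, 0]
    - [0, 0, 0]
    - [0, 0, 0]
    - [0, 0, 0]
    - [0, 0, 0]
  rotation:
    - [0, 0, 0.8]
    - [0, 0, 0.8]
    - [0, 0, 0.8]
    - [0, 0, 0.8]
    - [0, 0, 0.8]
  grip: [5, 5, 5, 5, 5]

```text
time: 14.68
eef_pos: [0.5913, -0.1429, 0.1657]
tcp_rot: [0.98, 0.201, 0.001, -0.0]
contact_force: [-6.0, 2.9, 10.4]
opening: 0.198
```

>>> send_rows:
  translation:
    - [0, 0, 0]
    - [0, 0, 0]
    - [0, 0, 0]
    - [0, 0, 0]
    - [0, 0, 0]
  rotation:
    - [0, 0, 0.8]
    - [0, 0, 0.8]
    - [0, 0, 0.8]
    - [0, 0, 0.8]
    - [0, 0, 0.8]
  grip: [5, 5, 5, 5, 5]

```text
time: 15.3
eef_pos: [0.5911, -0.1422, 0.1655]
tcp_rot: [1.0, 0.028, 0.001, -0.001]
contact_force: [-5.1, 4.3, 10.2]
opening: 0.205
```

```bash
python3 -c "
from h import *
plan((.5925,-.1435,.1655),65,1)"
```

```text
at [ 0.5911 -0.1422  0.1655] yaw 3.2 tilt [0.06 0.14] t 15.3 F [-5.1  4.3 10.2] T [0.93 1.19 0.15] open 17.5
[0.04, 0.05, 0.0] -12.37
```

>>> send_rows:
  translation:
    - [-0.03, -0.03, 0]
    - [0, 0, 0]
    - [0, 0, 0]
    - [0, 0, 0]
    - [0, 0, 0]
  rotation:
    - [0, 0, 0.5]
    - [0, 0, 0.5]
    - [0, 0, 0.5]
    - [0, 0, 0.5]
    - [0, 0, 0.3]
  grip: [5, 5, 5, 5, 5]

```text
time: 15.92
eef_pos: [0.5909, -0.1417, 0.1659]
tcp_rot: [0.997, -0.072, 0.002, -0.001]
contact_force: [-5.1, 3.2, 9.9]
opening: 0.201
```

```bash
python3 -c "
from h import *
plan((.5925,-.1435,.1655),65,1)"
```

```text
at [ 0.5909 -0.1417  0.1659] yaw -8.3 tilt [0.19 0.08] t 15.925 F [-5.1  3.2  9.9] T [0.7  0.91 0.15] open 17.2
[0.06, 0.05, 0.01] -14.65
```

>>> send_rows:
  translation:
    - [0, 0, 0]
    - [0, 0, 0]
    - [0, 0, 0]
    - [0, 0, 0]
    - [0, 0, 0]
  rotation:
    - [0, 0, 0.3]
    - [0, 0, 0.3]
    - [0, 0, 0.3]
    - [0, 0, 0]
    - [0, 0, 0]
  grip: [5, 5, 5, 5, 5]

```text
time: 16.55
eef_pos: [0.5909, -0.1415, 0.1658]
tcp_rot: [0.994, -0.111, 0.002, -0.001]
contact_force: [-2.7, 4.0, 11.7]
opening: 0.198
```

```bash
python3 -c "
from h import *
plan((.5925,-.1435,.1655),65,1)"
```

```text
at [ 0.5909 -0.1415  0.1658] yaw -12.7 tilt [0.19 0.11] t 16.55 F [-2.7  4.  11.7] T [0.8  0.9  0.04] open 16.9
[0.07, 0.05, 0.01] -15.55
```

>>> send_rows:
  translation:
    - [0, 0, 0]
    - [0, 0, 0]
    - [0, 0, 0]
    - [0, 0, 0]
  rotation:
    - [0, 0, 0.3]
    - [0, 0, 0.2]
    - [0, 0, 0]
    - [0, 0, 0]
  grip: [5, 5, 5, 5]

```text
time: 17.05
eef_pos: [0.5909, -0.1415, 0.1658]
tcp_rot: [0.991, -0.132, 0.001, -0.001]
contact_force: [-4.5, 4.0, 10.9]
opening: 0.197
```

```bash
python3 -c "
from h import *
plan((.5925,-.1435,.1655),65,1)"
```

```text
at [ 0.5909 -0.1415  0.1658] yaw -15.2 tilt [0.19 0.11] t 17.05 F [-4.5  4.  10.9] T [0.91 0.89 0.21] open 16.9
[0.07, 0.05, 0.01] -16.04
```

>>> send_rows:
  translation:
    - [0, 0, 0]
    - [0, 0, 0]
    - [0, 0, 0]
    - [0, 0, 0]
  rotation:
    - [0, 0, 0.3]
    - [0, 0, 0.2]
    - [0, 0, 0]
    - [0, 0, 0]
  grip: [5, 5, 5, 5]

```text
time: 17.55
eef_pos: [0.5909, -0.1415, 0.1659]
tcp_rot: [0.988, -0.151, 0.002, -0.001]
contact_force: [-3.6, 5.9, 11.2]
opening: 0.202
```

```bash
python3 -c "
from h import *
plan((.5925,-.1435,.1655),65,1)"
```

```text
at [ 0.5909 -0.1415  0.1659] yaw -17.4 tilt [0.18 0.04] t 17.55 F [-3.6  5.9 11.2] T [0.86 0.8  1.09] open 17.2
[0.07, 0.05, 0.01] -16.49
```

Torque jumped to 1.1 N m at 1.44 rad, so that is the stop. Now relieve the twist and ease upward.

>>> send_rows:
  translation:
    - [0, 0, 0]
    - [0, 0, -0.06]
    - [0, 0, -0.06]
    - [0, 0, -0.06]
    - [0, 0, 0]
  rotation:
    - [0, 0, -0.3]
    - [0, 0, 0]
    - [0, 0, 0]
    - [0, 0, 0]
    - [0, 0, 0]
  grip: [5, 5, 5, 5, 5]

```text
time: 18.18
eef_pos: [0.5904, -0.1417, 0.1679]
tcp_rot: [0.99, -0.141, 0.001, -0.001]
contact_force: [1.8, 5.3, 3.0]
opening: 0.199
```

>>> send_rows:
  translation:
    - [0, 0, -0.05]
    - [0, 0, -0.04]
    - [0, 0, 0]
    - [0, 0, 0]
  rotation:
    - [0, 0, 0]
    - [0, 0, 0]
    - [0, 0, 0]
    - [0, 0, 0]
  grip: [5, 5, 5, 5]

```text
time: 18.68
eef_pos: [0.5903, -0.1416, 0.1699]
tcp_rot: [0.99, -0.141, 0.001, -0.001]
contact_force: [1.9, 4.7, 0.3]
opening: 0.203
```

```bash
python3 -c "
from h import *
plan((.5925,-.1435,.1715),65,1)"
```

```text
at [ 0.5903 -0.1416  0.1699] yaw -16.2 tilt [0.13 0.12] t 18.675 F [1.9 4.7 0.3] T [ 1.14 -0.55  0.53] open 17.4
[0.09, 0.04, -0.05] -16.25
```

>>> send_rows:
  translation:
    - [0, 0, -0.05]
    - [0, 0, -0.05]
    - [0, 0, 0]
    - [0, 0, 0]
  rotation:
    - [0, 0, 0]
    - [0, 0, 0]
    - [0, 0, 0]
    - [0, 0, 0]
  grip: [5, 5, 5, 5]

```text
time: 19.18
eef_pos: [0.5903, -0.1416, 0.1723]
tcp_rot: [0.99, -0.141, 0.001, -0.001]
contact_force: [2.8, 4.5, -0.9]
opening: 0.201
```

```bash
python3 -c "
from h import *
plan((.5925,-.1435,.1715),65,1)"
```

```text
at [ 0.5903 -0.1416  0.1723] yaw -16.2 tilt [0.13 0.13] t 19.175 F [ 2.8  4.5 -0.9] T [ 1.09 -0.65  0.55] open 17.2
[0.09, 0.04, 0.03] -16.25
```

>>> send_rows:
  translation:
    - [0, 0, -0.06]
    - [0, 0, -0.04]
    - [0, 0, 0]
    - [0, 0, 0]
  rotation:
    - [0, 0, 0]
    - [0, 0, 0]
    - [0, 0, 0]
    - [0, 0, 0]
  grip: [5, 5, 5, 5]

```text
time: 19.68
eef_pos: [0.59, -0.1416, 0.1724]
tcp_rot: [0.99, -0.141, 0.001, -0.001]
contact_force: [8.1, 3.4, -10.9]
opening: 0.203
```

```bash
python3 -c "
from h import *
plan((.5925,-.1435,.1715),65,1)"
```

```text
at [ 0.59   -0.1416  0.1724] yaw -16.2 tilt [0.11 0.15] t 19.675 F [  8.1   3.4 -10.9] T [ 0.82 -1.49  0.53] open 17.3
[0.1, 0.04, 0.03] -16.25
```

The cup stays at the locked height and resists about 9 N of upward pull, so it is locked. Ease off and release.

>>> send_rows:
  translation:
    - [0, 0, 0.06]
    - [0, 0, 0.03]
    - [0, 0, 0]
    - [0, 0, 0]
    - [0, 0, 0]
  rotation:
    - [0, 0, 0]
    - [0, 0, 0]
    - [0, 0, 0]
    - [0, 0, 0]
    - [0, 0, 0]
  grip: [5, 5, 5, 30, 50]

```text
time: 20.3
eef_pos: [0.5893, -0.1435, 0.1733]
tcp_rot: [0.99, -0.142, -0.0, 0.001]
contact_force: [0.8, 0.3, -0.6]
opening: 0.548
```

>>> send_rows:
  translation:
    - [0, 0, 0]
    - [0, 0, 0]
    - [0, 0, -0.2]
    - [0, 0, -0.5]
    - [0, 0, -0.8]
  rotation:
    - [0, 0, 0]
    - [0, 0, 0]
    - [0, 0, 0]
    - [0, 0, 0]
    - [0, 0, 0]
  grip: [60, 60, 60, 60, 60]

```text
time: 20.92
eef_pos: [0.5893, -0.1425, 0.2192]
tcp_rot: [0.99, -0.141, -0.0, -0.0]
contact_force: [-0.5, -0.5, 0.2]
opening: 0.705
```

>>> send_rows:
  translation:
    - [0, 0, -1]
    - [0, 0, -1]
    - [0, 0, -1]
    - [0, 0, 0]
    - [0, 0, 0]
  rotation:
    - [0, 0, 0]
    - [0, 0, 0]
    - [0, 0, 0]
    - [0, 0, 0]
    - [0, 0, 0]
  grip: [60, 60, 60, 60, 60]

```text
time: 21.55
eef_pos: [0.5891, -0.1424, 0.3077]
tcp_rot: [0.99, -0.141, -0.0, -0.0]
contact_force: [-0.3, 0.0, 0.3]
opening: 0.703
```

```bash
python3 - <<'E'
from h import *
s,t=cam("side"),cam("top"); plan((.5925,-.1435,.1715),65,1)
for z in (.204,): print(proj(s,[.592,-.143,z]))
cv2.imwrite("pics/s5.png",cv2.resize(s["image"][100:340,200:500],(750,600),interpolation=cv2.INTER_CUBIC))
E
```

```text
at [ 0.5888 -0.1423  0.3064] yaw -16.2 tilt [-0.17  0.07] t 21.65 F [-0.2  0.4  0. ] T [0.02 0.04 0.01] open 60.4
[0.13, 0.0, 4.5] -16.25
[400.79728468 193.29990195]
```

View pics/s5.png

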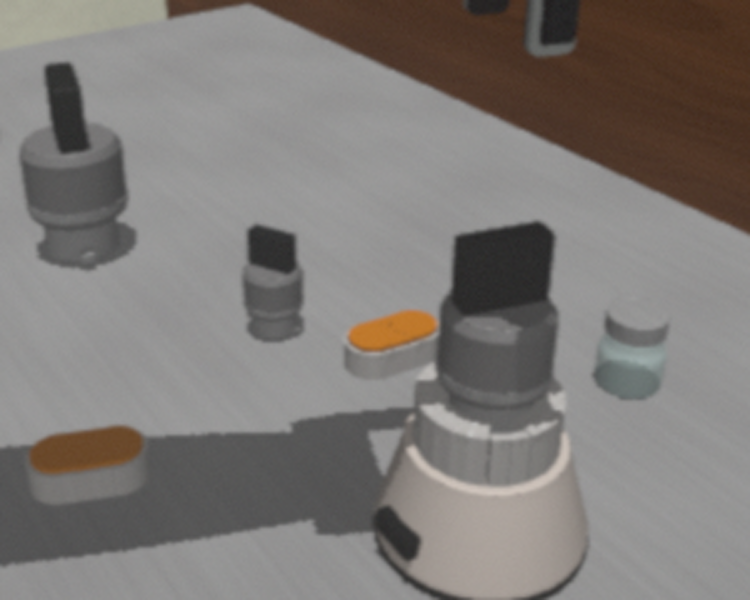

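The cup sits upright in the socket. Its bar top is at crop (503,232), against a predicted (502,233) for the locked height. The cakes, jar and other cups are untouched, and the gripper is clear.

```bash
python3 -c "
from h import *
print(ticket.sign_off())"
```

```text
the job is handed in; nothing more can be done
None
```

The middle-sized grinding cup is locked on the grinder, and I let go and handed the job in at about 21.7 s.

- **Entering the slots:** I set the cup down with its lugs at about 65° from world x, as seen in the images. They dropped into the slots with no noticeable force, so I did not need to search by feel.
- **Press and twist:** I pressed about 9 mm against the spring, at roughly 13 N. Then I turned clockwise until the torque jumped to 1.1 N m, about 1.44 rad round, which is the stop.
- **Lock check:** When I eased off, the cup rose to the expected 84 mm height, within about 1 mm. It did not move under an upward pull of about 9 N. I did not test whether it could still turn.
- **Last picture:** The cup is upright at the locked height. The jar, cakes and other cups look unmoved, and the gripper is about 100 mm clear.

**Side force:** Sideways forces of about 4–8 N showed up during the press, twist and upward pull. They come from a cup-to-grip misalignment of about 2 mm. The contact forces read at the end of each move stayed below about 15 N, well under the 60 N limit.

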